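# Hang the sample holder on the carousel

## Task

Push the sample carousel clockwise by its one empty hook arm, bringing that hook round to the front, until you feel it firmly home against its stop, but do not strain the stop. Then lift the loose blue sample holder out of its white stand, lower its eye over the empty hook's pin and press it gently down past the sprung catch until its tab lies flat on the arm, with the sample facing outwards; then let go. Leave the hook at the front and do not disturb the bottle, dish and test block.

Things in the scene. Friction and masses are not known exactly. Their poses are not given: they have to be found in the camera images.
- carousel_base: Fixed round white foot of the three-armed carousel, 170 mm across, origin at the centre of its underside, on the turning axis, z up. Its -x axis (a blue stripe) marks the front. The stop that ends the carousel's turn was clamped by hand and lies anywhere within 0.15 rad either side of the point where the empty arm stands over the stripe: it must be felt.
- stop_collar (a joint): Twist of the stop collar under the carousel, rad, 0 at rest; it is carried by a very stiff spring, 60 N m per rad. Turning the carousel takes about 0.25 N m (3 to 4 N at the push point, twist -0.004). At the stop the load rises steeply: home is felt at -0.006 or beyond (over 5 N at the push point), kept 0.1 s; beyond 0.025 either way (21 N) the stop is strained.
- hook_seat (a point): Foot of the empty hook's upright steel pin, on the upper face of its arm, 140 mm above the bench, 110 mm from the turning axis. Its frame turns with the carousel: x along the arm from the pin to the axis, z up. Pin 9 mm in diameter, straight for 17 mm, then tapering to 3 mm at its tip 26 mm above the arm. The other two arms (at 120 degrees) carry fixed grey and yellow holders.
- catch_nose (a point): Lower edge of the orange sprung catch that stands on the empty arm, 10.5 mm inboard of the pin's centre, 9 mm above the arm. From there its nose, 10 mm wide, slopes up and inboard to 22 mm above the arm. It yields inboard along the arm; a seated tab lies under it by 3.5 mm. Axes as hook_seat.
- push_point (a point): Point inside the empty hook's arm, 70 mm from the turning axis, 7 mm below the arm's upper face (133 mm above the bench). Bare aluminium bar 12 mm wide, 14 mm tall, reaching to 121 mm from the axis. Axes as hook_seat: pushing its -y side towards +y turns the carousel clockwise (from above), to its stop; it starts 0.5 to 1.6 rad anticlockwise of it. It stays where it is left.
- hub_top (a point): Centre of the blue hub's top, on the turning axis, 156 mm above the bench (cap 36 mm across, rotor under it 64 mm). Axes as hook_seat. The carousel's fixed holders reach 155 mm from the axis and 52 mm above the arms.
- holder: Loose blue sample holder, about 0.16 kg; origin at the centre of the plate's underside, z up, x towards its tab. Plate 8 (x) by 50 (y) by 70 (z) mm; black round sample 30 mm across, 14 mm proud of its -x face; on top a grip stem 12 (x) by 20 (y) mm, z = 70 to 114 mm; aluminium tab x = 0 to 36 mm, 26 mm wide, z = 62 to 70 mm. It stands in the stand's slot.
- holder_grip (a point): Point in the holder's grip stem, 95 mm above its underside: grip across its 20 mm width (y), from above.
- holder_eye (a point): Centre of the 12 mm square eye through the holder's tab, at the tab's underside, 22 mm along +x from the plate's middle, 62 mm up. Hung up, it lies on hook_seat with holder x along hook_seat x. Pressing past the catch takes about 4 to 8 N; the load drops, then rises steeply as the tab meets the arm. The holder must press the carousel with less than 40 N.
- stand: Fixed white stand for the loose holder, 75 by 85 mm, 22 mm tall, slot 12 mm deep along its y; origin at the centre of its underside.
- bottle: Amber bottle 56 mm in diameter, 110 mm tall, bystander; origin at the centre of its underside.
- dish: White bowl 80 mm in diameter, 30 mm tall, bystander; origin at the centre of its underside.
- test_block: Round steel hardness test block 60 mm in diameter, 14 mm tall, bystander; origin at the centre of its underside.
Things that resemble listed ones, but are neither listed nor needed, are in the scene too. There is more than one size of the holder; the job needs the largest.

How it is judged:
By the outcome, as a careful person would: the job done as asked, in the order asked, and still so for the second after the job is handed in, with the robot touching nothing.
It also fails if it takes over 72 s, if anything falls off the work surface, if the arm or the gripper's body presses on something with over 40 N, if the wrist force passes 120 N, or if a joint passes its speed limit or range.

## Robot

A 7-joint arm with a two-finger parallel gripper is mounted at the origin on the work surface. World frame = base frame: x ahead of the robot, y to its left, z up, the work surface at z = 0. Lengths are in m, angles in rad, forces in N, time in s.
With the tool pointing down it reaches from about 0.35 to 0.9 m from the base axis. Payload 19.9 kg.
Tool frame: the origin (TCP) lies on the front face of the gripper's body, between the roots of the fingers; the fingertips stand 73 mm ahead of it and the grasp point (between the pads) lies 54 mm ahead of it; z points along the fingers, y is the direction in which the jaws open and shut (so a half turn about z gives the same grasp; the last joint's range is limited). The gripper opens to 85 mm and grips with 20 to 120 N. Pads are 22 mm wide; open, the fingers measure 114 mm over their backs; the gripper's body (76 mm by 85 mm) begins 54 mm behind the grasp point. The pads swing forward as they close: fully open they stand 13 mm farther back than shut.
Start: joints at [-1.306, 0.417, -0.01, 1.614, 0.005, 1.111, -0.053], TCP at [0.188, 0.596, 0.304] pointing down, gripper open.
Joint ranges: [-2.81, 2.81], [-0.39, 2.02], [-1.27, 1.25], [0.06, 2.57], [-1.19, 4.33], [0.19, 2], [-2.82, 2.82]. Speed limits (rad/s): [1.89, 1.89, 2.39, 2.39, 3.01, 3.01, 3.01].

## Interface

Orientations are given as a unit quaternion [x, y, z, w].
In Python, from bench import bot, hand, solver, vision, order gives the robot as it stands. The module is installed in compiled form; this text tells all that it offers. Calls block until the motion is done:
- bot.move_ptp(position, orientation): joint-space move of the TCP to a pose.
- bot.move_straight(position, v=0.15, attitude=None, f_stop=None): straight line of the TCP; attitude=None keeps the orientation; v is the mean speed in m/s. With f_stop (N) it stops when the force on the tool has changed by that much, and returns True; else False.
- bot.set_joints(angles): joint-space move.
- hand.command_gripper(opening, effort=None): finger opening in m; effort is the grip in N (None keeps the last); returns when the fingers have stopped.
- bot.pause(seconds).
- solver.ik(position, orientation): joint angles nearest the present ones, or None.
- bot.observe(): the state.
- vision.snapshot(name): name is "scene" or "top" or "wrist"; returns the picture (400x640x3 uint8, red, green, blue); there is no depth.
- vision.calibration(name): a dict with "fx", "fy", "cx", "cy" (pixels), "rvec" (rotation vector, rad) and "tvec" (3), from world to camera coordinates, as OpenCV has them. Camera axes: x right, y down, z forward; pixel columns grow to the right and rows downward; lengths in m; the calibration is good to about 2 mm. A picture is of the moment at which its call begins: read the wrist's pose just before it. calibration takes no time and is no camera call; for the wrist camera it gives the pose at the moment of the call.
A pose or a line that the arm cannot do raises bot.MotionError and nothing moves.
- order.finish_job(): hands the job in, once; it reports no verdict.
Trained networks look in the newest picture that a camera, given by its name, has taken for a name from the list of things; names that differ only in an ending like _2 or _b are one class to them, and where a whole thing is asked for, a point or a joint stands for the part that bears it (a point fixed in the world has none). Each returns a list of dicts, best first, with "conf" (0 to 1); they miss things now and then, are a little off and sometimes report something else, mostly with a low value. They report only what shows in the picture. A call takes as long as a camera call. They do not tell look-alikes from the thing itself.
- vision.search_frame(label, camera): "box" ([left, top, right, bottom] in pixels, round what is visible of it).
- vision.tip_of(label, camera): "xy" ([column, row] in pixels: a listed point, or the origin of a listed thing).
The state is a dict: "time_s": time; "joint_pos": joint angles; "dq": joint speeds; "joint_efforts": joint torques, N m; "eef_pos": TCP position; "orientation": TCP orientation; "ft_force": force on the tool from outside, world axes, zero at the start; "torque": the same for the moment, N m; "finger_gap": finger opening in m.
Only numpy, scipy, OpenCV 4.12 (cv2) and the standard library are available. Lean on these libraries where they do the work, as an engineer would, in place of code of your own. Each camera call takes 0.05 s, during which the arm holds its last target.

## Working session

There is one attempt and no reset: what is moved stays moved. The work goes in short steps, each a Python script; the robot and the scene stay as the last script left them, time stands still between calls to the robot, and variables do not carry over. Pictures are saved under pics/ and viewed, and the job is handed in when it is done.

```bash
mkdir -p pics; cat > h.py <<'E'
import numpy as np, cv2
from scipy.spatial.transform import Rotation as R
from bench import bot, hand, solver, vision, order
def snap(name,f):
    im=vision.snapshot(name); cv2.imwrite('pics/'+f,im[:,:,::-1].copy()); return im
def cal(name):
    c=vision.calibration(name); K=np.array([[c['fx'],0,c['cx']],[0,c['fy'],c['cy']],[0,0,1.]])
    Rm=cv2.Rodrigues(np.array(c['rvec'],float))[0]; return K,Rm,np.array(c['tvec'],float).ravel()
def onplane(px,z,c):
    K,Rm,t=c; d=Rm.T@np.linalg.solve(K,[px[0],px[1],1]); o=-Rm.T@t
    return o+d*(z-o[2])/d[2]
def proj(P,c):
    K,Rm,t=c; q=K@(Rm@np.asarray(P,float)+t); return q[:2]/q[2]
E
python3 - <<'E'
from h import *
np.set_printoptions(precision=4,suppress=True)
for n in ['scene','top','wrist']:
    snap(n,n+'1.png')
    c=cal(n); print(n,-c[1].T@c[2],c[0][0,0])
    if n=='wrist': continue
    for l in ['carousel_base','hook_seat','push_point','hub_top','catch_nose','holder','holder_grip','holder_eye','stand','bottle','dish','test_block']:
        z={'hook_seat':.14,'push_point':.133,'hub_top':.156,'catch_nose':.149,'holder':.01,'holder_grip':.105,'holder_eye':.072}.get(l,0)
        for d in vision.tip_of(l,n)[:3]:
            print(n,l,round(d['conf'],2),np.round(d['xy'],1),onplane(d['xy'],z,c))
print(bot.observe())
E
```

```text
scene [ 0.8978 -0.1421  0.7948] 371.2118739625355
scene carousel_base 0.9 [377.5 271. ] [0.6394 0.1099 0.    ]
scene hook_seat 0.93 [336.7 223.9] [0.5634 0.0344 0.14  ]
scene push_point 0.74 [350.2 228.9] [0.5806 0.0572 0.133 ]
scene hub_top 0.94 [393.3 238.9] [0.6421 0.1185 0.156 ]
scene catch_nose 0.67 [339.7 225.2] [0.5729 0.0363 0.149 ]
scene holder 0.79 [262.6 236.9] [ 0.4653 -0.1088  0.01  ]
scene holder 0.6 [216.8 243. ] [ 0.4413 -0.2141  0.01  ]
scene holder 0.5 [233.6 204.6] [ 0.3507 -0.1501  0.01  ]
scene holder_grip 0.85 [206.4 220.5] [ 0.4352 -0.2139  0.105 ]
scene holder_grip 0.84 [257.5 217.1] [ 0.4673 -0.109   0.105 ]
scene holder_grip 0.53 [230.  189.4] [ 0.3738 -0.1464  0.105 ]
scene holder_eye 0.95 [213.  240.3] [ 0.4679 -0.2146  0.072 ]
scene holder_eye 0.69 [221.4 193.3] [ 0.3523 -0.1683  0.072 ]
scene holder_eye 0.59 [257.8 229.4] [ 0.4776 -0.1159  0.072 ]
scene stand 0.74 [218.4 247.5] [ 0.4486 -0.2142  0.    ]
scene bottle 0.62 [227.5 321.7] [ 0.6261 -0.2362  0.    ]
scene dish 0.6 [164.5 268. ] [ 0.4545 -0.3414  0.    ]
scene test_block 0.7 [226.8 320. ] [ 0.6
[... 1018 characters left out ...]
 [ 0.6243 -0.2492  0.    ]
top dish 0.85 [436.2 220.7] [ 0.4616 -0.3466  0.    ]
top test_block 0.65 [205.1 215.7] [0.4645 0.3265 0.    ]
wrist [0.1142 0.6197 0.373 ] 277.2728700642715
{'time_s': 1.35, 'joint_pos': array([-1.3064,  0.4174, -0.0103,  1.6136,  0.0047,  1.1107, -0.053 ]), 'dq': array([-0.0017,  0.0005, -0.    ,  0.0003, -0.0008, -0.0019, -0.0007]), 'joint_efforts': array([  0.0001, -86.4215,   0.6781, -43.5197,   0.0192,   0.0021,
         0.    ]), 'eef_pos': array([0.1882, 0.596 , 0.3039]), 'orientation': array([ 0.1523,  0.9883, -0.    ,  0.    ]), 'ft_force': array([-0.1113,  0.2216,  0.7366]), 'torque': array([ 0.0026,  0.0257, -0.0252]), 'finger_gap': 0.08535112245851878}
```

View pictures.

View pics/scene1.png

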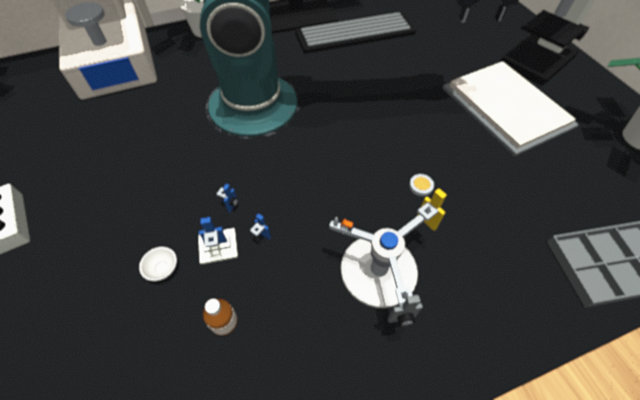

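View pics/top1.png

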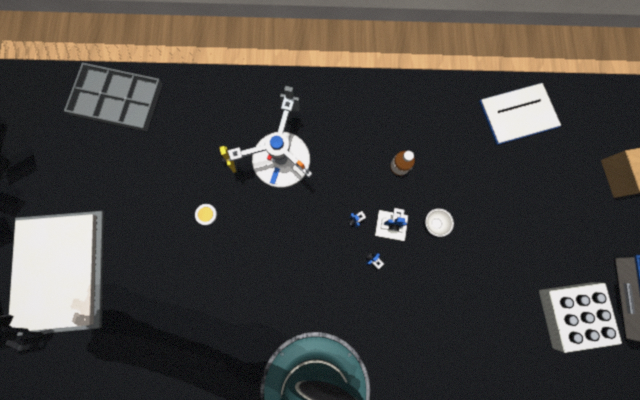

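```bash
python3 - <<'E'
from h import *
np.set_printoptions(precision=4,suppress=True)
Q=[0,1,0,0]
def look(p,f,labels):
    bot.move_ptp(p,Q)
    c=cal('wrist'); snap('wrist',f); print(-c[1].T@c[2],c[1][2])
    for l in labels:
        z={'hook_seat':.14,'push_point':.133,'hub_top':.156,'catch_nose':.149,'holder':.01,'holder_grip':.105,'holder_eye':.072}.get(l,0)
        for d in vision.tip_of(l,'wrist')[:2]:
            print(l,round(d['conf'],2),np.round(d['xy'],1),onplane(d['xy'],z,c))
look([.64,.09,.40],'w_car.png',['carousel_base','hook_seat','push_point','hub_top','catch_nose'])
print(bot.observe()['time_s'])
look([.51,-.2,.36],'w_hol.png',['holder','holder_grip','holder_eye','stand'])
print(bot.observe()['time_s'])
E
```

```text
[0.5623 0.091  0.469 ] [ 0.3068 -0.0007 -0.9518]
carousel_base 0.81 [335.7 155.6] [0.6376 0.1176 0.    ]
carousel_base 0.24 [294.3 133.9] [0.6018 0.0485 0.    ]
hook_seat 0.86 [263.7 108.7] [0.5622 0.0274 0.14  ]
hook_seat 0.32 [28.2 32.6] [ 0.4866 -0.2144  0.14  ]
push_point 0.79 [294.1 131. ] [0.5872 0.0604 0.133 ]
hub_top 0.7 [340.  179.4] [0.6402 0.1142 0.156 ]
catch_nose 0.67 [271.  114.8] [0.5686 0.0368 0.149 ]
4.0833
[ 0.4333 -0.1989  0.4292] [ 0.3074 -0.0006 -0.9516]
holder 0.9 [308.1 117.6] [ 0.4457 -0.2162  0.01  ]
holder 0.58 [380.8 127.3] [ 0.4592 -0.1097  0.01  ]
holder_grip 0.97 [396.3 128.8] [ 0.455  -0.1122  0.105 ]
holder_grip 0.73 [531.6 237.5] [0.5907 0.0735 0.105 ]
holder_eye 0.8 [345.4  21.7] [ 0.3403 -0.1706  0.072 ]
holder_eye 0.64 [378.8 134.5] [ 0.4642 -0.1248  0.072 ]
stand 0.64 [308.9 119.1] [ 0.4481 -0.2155  0.    ]
stand 0.46 [296.6 226.9] [ 0.6227 -0.2381 -0.    ]
5.55
```

View pics/w_car.png

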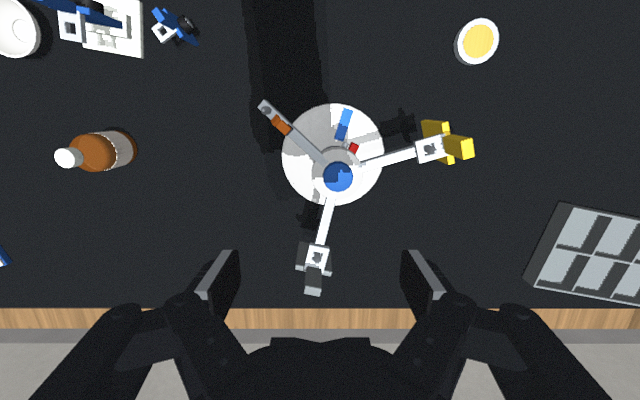

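View pics/w_hol.png

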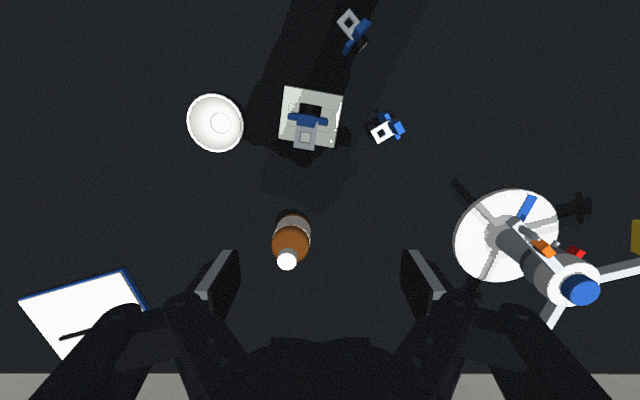

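```bash
python3 - <<'E'
import cv2
a=cv2.imread('pics/w_hol.png')[70:170,260:360]; b=cv2.imread('pics/w_car.png')[80:210,240:410]
cv2.imwrite('pics/c1.png',cv2.resize(a,(600,600),interpolation=cv2.INTER_NEAREST))
cv2.imwrite('pics/c2.png',cv2.resize(b,None,fx=4,fy=4,interpolation=cv2.INTER_NEAREST))
E
```

```text
(no output)
```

View pics/c1.png

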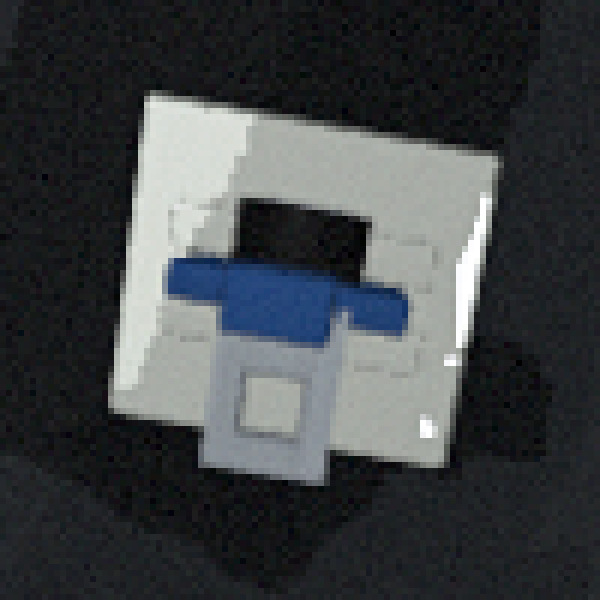

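View pics/c2.png

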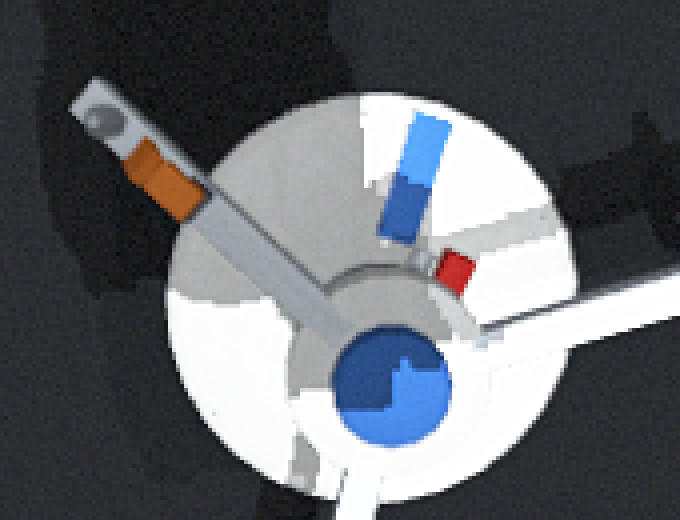

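```bash
python3 - <<'E'
from h import *
from scipy.optimize import least_squares
np.set_printoptions(precision=4,suppress=True)
c0=cal('wrist')
def camat(pos,like=c0): # same orientation
    return like[0],like[1],-like[1]@np.array(pos)
ch=c0
cc=camat([0.5623,0.091,0.469])
H=lambda u,v:(260+(u+.5)/6-.5,70+(v+.5)/6-.5)
P=lambda u,v:(240+(u+.5)/4-.5,80+(v+.5)/4-.5)
print('stand');S=[onplane(H(*p),.022,ch) for p in [(147,95),(497,155),(445,467),(110,410)]]
print(np.array(S),np.mean(S,0),[np.linalg.norm(S[i]-S[i-1]) for i in range(4)])
d=S[2]-S[1];print('yaw stand x',np.degrees(np.arctan2(d[1],d[0])));d=S[1]-S[0];print(np.degrees(np.arctan2(-d[0],d[1])))
obs=[((200,467),(.036,-.013,.07)),((327,485),(.036,.013,.07)),((272,403),(.022,0,.068)),((167,258),(-.004,-.025,.07)),((408,333),(.004,.025,.07)),((337,270),(-.006,.010,.114)),((222,262),(-.006,-.010,.114)),((326,345),(.006,.010,.114)),((220,328),(.006,-.010,.114))]
def w(p,q):
    c,s=np.cos(p[2]),np.sin(p[2]); return np.array([p[0]+c*q[0]-s*q[1],p[1]+s*q[0]+c*q[1],.01+q[2]])
f=lambda p:np.concatenate([proj(w(p,q),ch)-H(*o) for o,q in obs])
r=least_squares(f,[.447,-.215,-.15],loss='soft_l1');print('holder',r.x,np.degrees(r.x[2]));print(f(r.x).reshape(-1,2))
print('eye',w(r.x,(.022,0,.0)))
hub=onplane(P(391,386),.156,cc);print('hub',hub)
for o,z in [((104,122),.162),((97,76),.14),((70,108),.14)]: print(onplane(P(*o),z,cc),np.linalg.norm((onplane(P(*o),z,cc)-hub)[:2]))
for z in (.01,.02): 
  a=onplane(P(434,115),z,cc);b=onplane(P(398,240),z,cc);print('stripe',z,a,b,np.degrees(np.arctan2(*(a-b)[[1,0]])),np.degrees(np.arctan2(*(a-hub)[[1,0]])))
  print('base c',onplane(P(371,298),z,cc))
# top cam circle foot
E
```

```text
stand
[[ 0.4026 -0.2486  0.022 ]
 [ 0.4153 -0.1687  0.022 ]
 [ 0.4864 -0.1795  0.022 ]
 [ 0.4729 -0.2602  0.022 ]] [ 0.4443 -0.2142  0.022 ] [np.float64(0.07127334837299257), np.float64(0.08089879110730035), np.float64(0.07190401790362107), np.float64(0.08184392076037726)]
yaw stand x -8.637784966751195
-9.074696506616545
holder [ 0.4444 -0.2148 -0.1378] -7.897975105551079
[[ 0.534  -0.4931]
 [ 0.0092 -0.6011]
 [ 0.3189  0.1621]
 [-0.2572 -0.2632]
 [-0.2752 -0.0352]
 [-0.0956  1.0703]
 [ 0.2286 -0.3334]
 [ 0.2382  0.1779]
 [-0.7088  0.3405]]
eye [ 0.4662 -0.2178  0.01  ]
hub [0.6364 0.111  0.156 ]
[0.5637 0.0335 0.162 ] 0.1063026431237423
[0.5515 0.0281 0.14  ] 0.11863102228981932
[0.56 0.02 0.14] 0.11881764214276702
stripe 0.01 [0.5617 0.1351 0.01  ] [0.6101 0.122  0.01  ] 164.8533344354495 162.14988745668626
base c [0.6337 0.1113 0.01  ]
stripe 0.02 [0.5617 0.1341 0.02  ] [0.609  0.1213 0.02  ] 164.85333443544945 162.81640608140512
base c [0.6321 0.1109 0.02  ]
```

```bash
cat >> h.py <<'E'
def q(phi): # tool down, tool x at world angle phi (rad)
    x=np.array([np.cos(phi),np.sin(phi),0]);z=np.array([0,0,-1.]);y=np.cross(z,x)
    return R.from_matrix(np.c_[x,y,z]).as_quat()
AX=np.array([.638,.1145])
def fpose(th,off=0.017,r=.07,z=.189):
    o=np.array([np.cos(th),np.sin(th)]);y=np.array([np.sin(th),-np.cos(th)])
    p=AX+r*o-off*y; return np.array([p[0],p[1],z]),y
E
python3 - <<'E'
from h import *
np.set_printoptions(precision=2,suppress=True)
for k in (0,np.pi,np.pi/2,-np.pi/2):
  for th in (228,195,160):
    p,y=fpose(np.radians(th)); a=solver.ik(p,q(np.arctan2(y[1],y[0])+k)); print(k,th,a)
E
```

```text
0 228 [-0.5   0.56  0.49  1.77 -0.32  0.89  0.97]
0 195 [-0.62  0.53  0.56  1.84 -0.36  0.87  0.38]
0 160 [-0.76  0.55  0.66  1.84 -0.43  0.89 -0.25]
3.141592653589793 228 [-0.87  0.8   1.08  1.78 -0.8   1.07 -1.79]
3.141592653589793 195 [ 0.39  0.59 -0.77  1.8   0.5   0.95  2.81]
3.141592653589793 160 [-0.41  0.48  0.19  1.83 -0.11  0.84  2.62]
1.5707963267948966 228 [-0.33  0.52  0.26  1.77 -0.17  0.87  2.41]
1.5707963267948966 195 [-0.45  0.49  0.33  1.83 -0.2   0.85  1.81]
1.5707963267948966 160 [-0.58  0.5   0.4   1.84 -0.25  0.85  1.17]
-1.5707963267948966 228 [-0.7   0.64  0.78  1.78 -0.54  0.95 -0.43]
-1.5707963267948966 195 [-0.83  0.64  0.88  1.85 -0.6   0.95 -1.  ]
-1.5707963267948966 160 [-1.02  0.75  1.08  1.85 -0.78  1.03 -1.54]
```

```bash
python3 - <<'E'
from h import *
np.set_printoptions(precision=2,suppress=True)
hand.command_gripper(0.0,40)
th=np.radians(228)
p,y=fpose(th,.035); Q=q(np.arctan2(y[1],y[0]))
bot.move_ptp(p+[0,0,.10],Q)
print(bot.move_straight(p,v=.15,f_stop=6))
bot.pause(.1)
o=bot.observe(); print(o['time_s'],o['eef_pos'],p,o['ft_force'],o['finger_gap'])
np.save('f0.npy',o['ft_force'])
snap('scene','s2.png'); snap('wrist','w2.png')
E
```

```text
False
8.2917 [0.62 0.04 0.19] [0.62 0.04 0.19] [0.43 1.22 0.15] -4.6022467537389826e-05
```

View pics/w2.png

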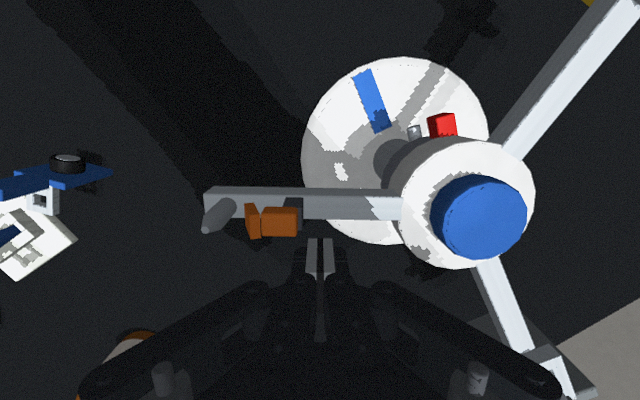

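View pics/s2.png

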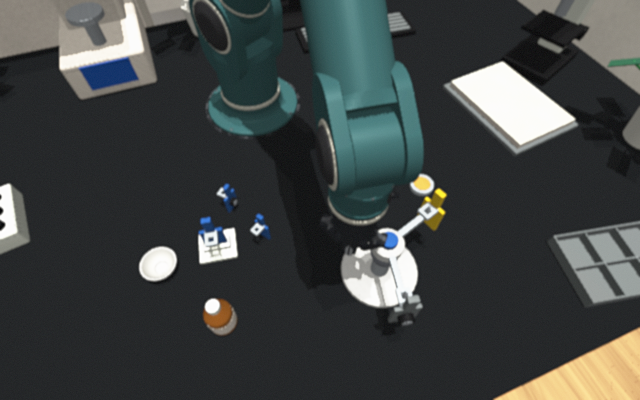

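```bash
python3 - <<'E'
from h import *
np.set_printoptions(precision=2,suppress=True)
f0=np.load('f0.npy')
def ft(): return bot.observe()['ft_force']-f0
th=228.;y=fpose(np.radians(th))[1]
def seg(th,off,v,fs):
    p,y=fpose(np.radians(th),off); return bot.move_straight(p,v=v,attitude=q(np.arctan2(y[1],y[0])),f_stop=fs),y
s,y=seg(228,.017,.04,6); print('contact',s,ft()@np.r_[y,0] if len(y)==2 else 0)
while th>181 :
    th-=6; s,y=seg(th,.017,.06,10); f=ft(); print(round(th),s,f,-(f[:2]@y))
    if s: break
print(bot.observe()['time_s']); np.save('th.npy',th)
snap('wrist','w3.png')
E
```

```text
contact False 0.3599412555337134
222 False [ 0.56 -0.96 -0.41] 1.0852019395084642
216 False [-0.27 -2.27  0.43] 1.6816875771879252
210 False [-0.71 -1.58  0.32] 1.0097111924927236
204 False [-0.46 -1.71 -0.38] 1.3749591514089547
198 False [-1.12 -0.84 -0.07] 0.45006465853611766
192 False [-0.36 -0.5   0.94] 0.41427563154528235
186 False [-0.75 -1.99 -0.31] 1.9005822336764673
180 False [-0.73 -0.46 -0.03] 0.4573180622078462
11.1917
```

View pics/w3.png

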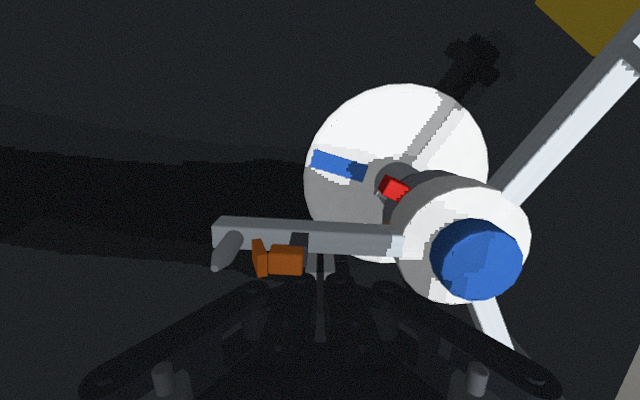

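```bash
python3 - <<'E'
from h import *
np.set_printoptions(precision=2,suppress=True)
f0=np.load('f0.npy'); th=float(np.load('th.npy'))
def ft(): return bot.observe()['ft_force']-f0
while th>148:
    th-=1.5; p,y=fpose(np.radians(th))
    s=bot.move_straight(p,v=.02,attitude=q(np.arctan2(y[1],y[0])),f_stop=6.5)
    f=ft(); print(round(th,1),s,f,-(f[:2]@y[:2]))
    if s or -(f[:2]@y[:2])>7: break
fs=[]
for i in range(6): bot.pause(.04); fs.append(-(ft()[:2]@y[:2]))
print(np.array(fs)); o=bot.observe(); print(o['time_s'],o['eef_pos'],p); np.save('th.npy',th)
snap('wrist','w4.png')
E
```

```text
178.5 False [ 0.98 -3.18 -0.62] 3.1558716892693086
177.0 False [ 0.01 -3.73  0.13] 3.7251161527512044
175.5 False [-0.7  -3.54  0.49] 3.5794176423850113
174.0 False [-0.2  -2.9   1.16] 2.9047386531242823
172.5 False [-0.4  -3.79  0.42] 3.8076372982737166
171.0 False [ 0.39 -4.03  0.48] 3.9139355154495785
169.5 False [-1.47 -4.6   0.09] 4.79249055313546
168.0 False [ 0.24 -3.46  1.13] 3.330311897893946
166.5 False [-1.57 -2.59  0.59] 2.883629692754451
165.0 False [-1.85 -2.54  0.12] 2.935959665664396
163.5 False [-0.96 -3.24  0.67] 3.3820505757915442
162.0 False [-1.41 -3.39  1.09] 3.6605970581692198
160.5 False [-1.2  -2.39  0.44] 2.653010374383786
159.0 False [-1.32 -3.35 -0.52] 3.5985543427763553
157.5 False [-2.66 -5.07  0.77] 5.70178138500908
156.0 False [-4.86 -9.68  2.54] 10.824117032821555
[11.96 11.96 10.84 11.76 11.33 11.92]
15.4917 [0.57 0.13 0.19] [0.57 0.13 0.19]
```

View pics/w4.png

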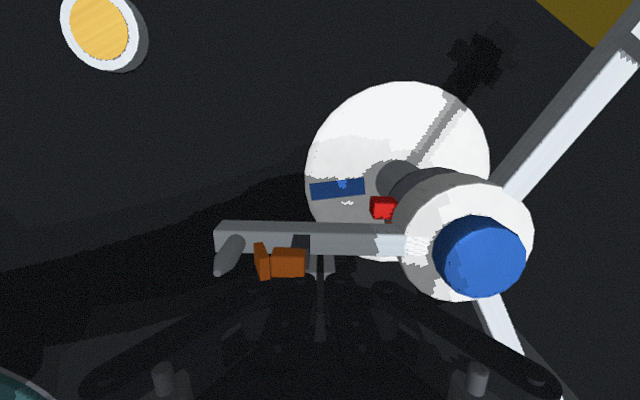

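```bash
python3 - <<'E'
from h import *
np.set_printoptions(precision=3,suppress=True)
f0=np.load('f0.npy'); th=float(np.load('th.npy'))
p,y=fpose(np.radians(th),.045); bot.move_straight(p,v=.1); 
bot.move_straight(p+[0,0,.12],v=.25); hand.command_gripper(.05,40)
print(bot.observe()['ft_force']-f0)
for ph in (-23,157):
  for pp in ([.535,.155,.23],[.535,.155,.30]): print(ph,solver.ik(pp,q(np.radians(ph))))
for ph in (-8,172):
  for pp in ([.444,-.215,.16],[.444,-.215,.30]): print(ph,solver.ik(pp,q(np.radians(ph))))
bot.move_ptp([.535,.155,.34],q(np.radians(157)))
c=cal('wrist');snap('wrist','w5.png');print(-c[1].T@c[2]); np.savez('c5.npz',*c)
for l,z in [('hook_seat',.14),('hub_top',.156),('push_point',.133),('catch_nose',.149)]:
  for d in vision.tip_of(l,'wrist')[:1]: print(l,d,onplane(d['xy'],z,c))
print(bot.observe()['time_s'])
E
```

```text
[-0.052 -1.77  -0.404]
-23 [-1.175  0.692  1.177  1.88  -0.729  1.084 -1.675]
-23 [-1.151  0.499  1.087  1.815 -0.488  1.128 -1.869]
157 [-0.726  0.415  0.488  1.868 -0.241  0.916  1.044]
157 [-0.773  0.332  0.538  1.805 -0.193  1.057  1.006]
-8 [-0.318  0.546  0.885  2.075 -0.598  0.795 -0.776]
-8 [-0.581  0.374  1.191  1.964 -0.397  1.068 -0.926]
172 [-0.04   0.43   0.517  2.067 -0.318  0.72   2.11 ]
172 [-0.261  0.229  0.748  1.958 -0.182  1.022  2.001]
[0.464 0.186 0.409]
hook_seat {'xy': [320.7, 190.8], 'conf': 0.93} [0.537 0.155 0.14 ]
hub_top {'xy': [321.5, 293.9], 'conf': 0.74} [0.639 0.112 0.156]
push_point {'xy': [324.8, 222.0], 'conf': 0.83} [0.572 0.145 0.133]
catch_nose {'xy': [324.3, 228.3], 'conf': 0.73} [0.572 0.144 0.149]
18.625
```

View pics/w5.png

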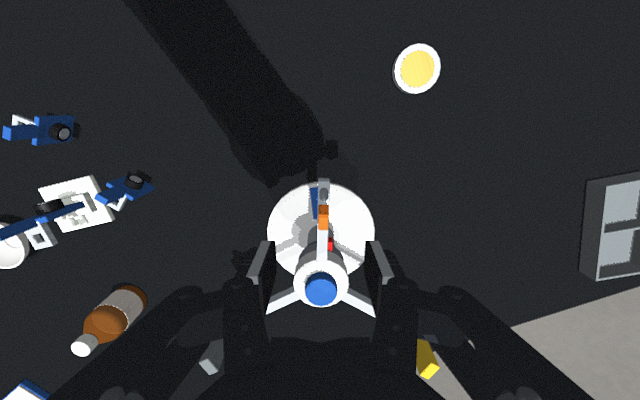

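```bash
python3 - <<'E'
from h import *
np.set_printoptions(precision=3,suppress=True)
bot.move_ptp([.444,-.215,.30],q(np.radians(-8)))
o=bot.observe();print(o['time_s'],o['eef_pos'],o['joint_pos'])
c=cal('wrist');im=snap('wrist','w6.png');print(-c[1].T@c[2]); np.savez('c6.npz',*c)
for l,z in [('holder',.01),('holder_grip',.105),('holder_eye',.072),('stand',0)]:
  for d in vision.tip_of(l,'wrist')[:2]: print(l,d,onplane(d['xy'],z,c))
u,v=np.round(proj([.455,-.216,.08],c)).astype(int);print(u,v)
cr=im[max(v-60,0):v+60,max(u-75,0):u+75,::-1];print(max(u-75,0),max(v-60,0))
cv2.imwrite('pics/c6.png',cv2.resize(cr,None,fx=5,fy=5,interpolation=cv2.INTER_NEAREST))
E
```

```text
20.3667 [ 0.444 -0.215  0.3  ] [-0.578  0.37   1.184  1.964 -0.393  1.066 -0.93 ]
[ 0.523 -0.225  0.369]
holder {'xy': [288.8, 238.7], 'conf': 0.97} [ 0.355 -0.158  0.01 ]
holder {'xy': [238.1, 172.3], 'conf': 0.88} [ 0.459 -0.108  0.01 ]
holder_grip {'xy': [315.6, 190.5], 'conf': 0.86} [ 0.448 -0.211  0.105]
holder_grip {'xy': [278.5, 266.5], 'conf': 0.64} [ 0.368 -0.159  0.105]
holder_eye {'xy': [321.7, 167.0], 'conf': 0.95} [ 0.464 -0.219  0.072]
holder_eye {'xy': [234.8, 174.3], 'conf': 0.81} [ 0.469 -0.124  0.072]
stand {'xy': [317.1, 174.2], 'conf': 0.58} [ 0.44 -0.21  0.  ]
320 177
245 117
```

View pics/c6.png

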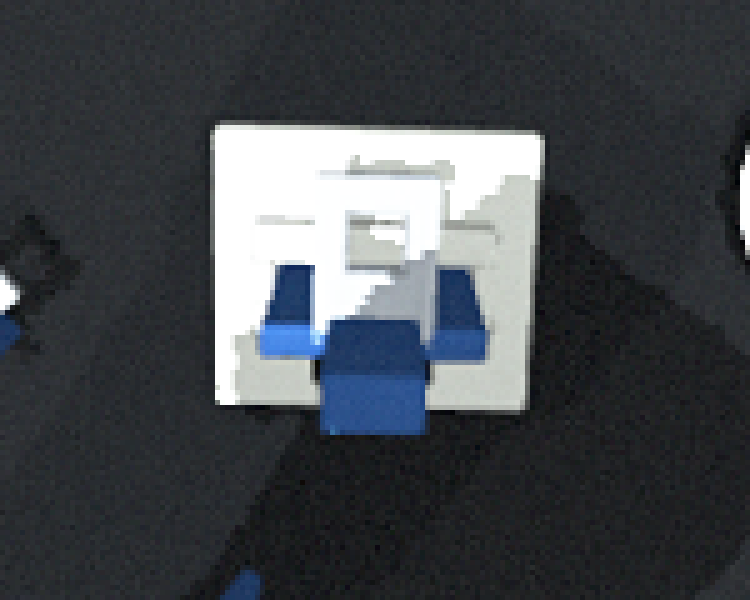

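```bash
cat >> h.py <<'E'
from scipy.optimize import least_squares
def W(p,v,z0):
    c,s=np.cos(p[2]),np.sin(p[2]); return np.array([p[0]+c*v[0]-s*v[1],p[1]+s*v[0]+c*v[1],z0+v[2]])
def fit(obs,c,z0,p0,fz=False):
    f=lambda p:np.concatenate([proj(W(p,v,p[3] if fz else z0),c)-o for o,v in obs])
    r=least_squares(f,list(p0)+([z0] if fz else []),loss='soft_l1'); return r.x,f(r.x).reshape(-1,2)
E
python3 - <<'E'
from h import *
np.set_printoptions(precision=4,suppress=True)
d=np.load('c6.npz');c=[d[k] for k in d]
H=lambda u,v:np.array((245+(u+.5)/5-.5,117+(v+.5)/5-.5))
obs=[((322,434),(-.006,.01,.114)),((425,432),(-.006,-.01,.114)),((319,375),(.006,.01,.114)),((427,376),(.006,-.01,.114)),((330,320),(.006,.01,.07)),((414,320),(.006,-.01,.07)),
((317,173),(.036,.013,.07)),((442,178),(.036,-.013,.07)),((377,240),(.022,0,.07)),((261,325),(.004,.025,.07)),((261,358),(-.004,.025,.07)),((488,331),(.004,-.025,.07)),((487,361),(-.004,-.025,.07))]
obs=[(H(*o),v) for o,v in obs]
for fz in (0,1):
  x,r=fit(obs,c,.01,[.445,-.215,-.14],fz);print(x,np.degrees(x[2]));print(np.abs(r).max(),r.std())
S=[onplane(H(*o),.022,c) for o in [(213,122),(543,132),(526,411),(214,405)]];print(np.array(S),np.mean(S,0))
E
```

```text
[ 0.4456 -0.2143 -0.1632] -9.350289388465962
1.427358641624437 0.5437012396945332
[ 0.4447 -0.2142 -0.162   0.0062] -9.281372292750593
1.3114231808383465 0.4997276855596569
[[ 0.4915 -0.1806  0.022 ]
 [ 0.4779 -0.261   0.022 ]
 [ 0.4063 -0.2493  0.022 ]
 [ 0.4193 -0.1682  0.022 ]] [ 0.4488 -0.2148  0.022 ]
```

```bash
python3 - <<'E'
from h import *
np.set_printoptions(precision=3,suppress=True)
Q=q(np.radians(-9.))
P=np.array([.445,-.2145,.160])
bot.move_straight(P+[0,0,.06],v=.2,attitude=Q)
f0=bot.observe()['ft_force']; np.save('f0.npy',f0)
print(bot.move_straight(P,v=.1,f_stop=8))
hand.command_gripper(.0,60)
o=bot.observe();print(o['finger_gap'],o['eef_pos'],o['ft_force']-f0)
bot.move_straight(P+[0,0,.03],v=.08)
bot.pause(.1);o=bot.observe();print(o['finger_gap'],o['ft_force']-f0,o['torque'])
bot.move_straight(P+[0,0,.15],v=.2)
o=bot.observe();print(o['time_s'],o['joint_pos'],o['finger_gap'])
c=cal('wrist');im=snap('wrist','w7.png'); np.savez('c7.npz',*c,tcp=o['eef_pos'])
cv2.imwrite('pics/c7.png',cv2.resize(im[150:400,200:440,::-1],None,fx=2.4,fy=2.4,interpolation=cv2.INTER_NEAREST))
snap('scene','s7.png')
for ph in (-23,-9):print(solver.ik([.535,.155,.31],q(np.radians(ph))))
E
```

```text
False
0.019330051194697523 [ 0.445 -0.215  0.161] [0.854 0.419 5.577]
0.019223533993637965 [ 1.018  0.319 -2.653] [ 0.019 -0.022 -0.002]
23.6667 [-0.582  0.349  1.18   1.953 -0.366  1.081 -0.974] 0.01939755087960619
[-1.166  0.494  1.108  1.804 -0.484  1.149 -1.871]
[-1.179  0.508  1.132  1.804 -0.502  1.156 -1.611]
```

View pics/c7.png

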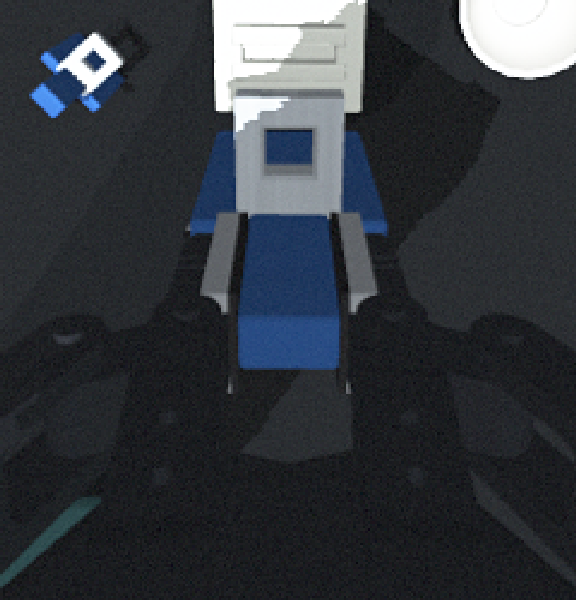

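View pics/s7.png

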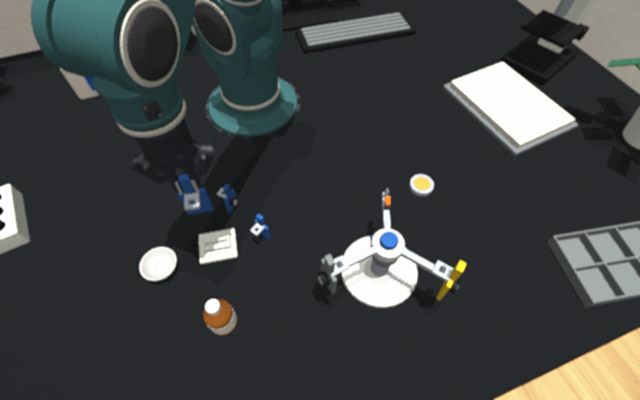

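```bash
python3 - <<'E'
from h import *
np.set_printoptions(precision=4,suppress=True)
d=np.load('c7.npz');c=[d['arr_%d'%k] for k in range(3)];tcp=d['tcp'];print(tcp)
H=lambda u,v:np.array((200+(u+.5)/2.4-.5,150+(v+.5)/2.4-.5))
obs=[((240,367),(-.006,.01,.114)),((336,367),(-.006,-.01,.114)),((241,317),(.006,.01,.114)),((336,317),(.006,-.01,.114)),((250,213),(.006,.01,.07)),((329,213),(.006,-.01,.07)),
((235,92),(.036,.013,.07)),((345,95),(.036,-.013,.07)),((289.5,151.5),(.022,0,.07)),((190,221),(.004,.025,.07)),((386,222),(.004,-.025,.07))]
obs=[(H(*o),v) for o,v in obs]
for fz in (0,1):
  x,r=fit(obs,c,.161,[.445,-.215,-.16],fz);print(x,np.degrees(x[2]));print(r)
p=x; e=W(p,(.022,0,.062),p[3])-tcp; a=np.radians(-9); print('eye in tool(hold axes)',R.from_euler('z',-a).apply(e))
E
python3 - <<'E'
from h import *
np.set_printoptions(precision=4,suppress=True)
im=cv2.imread('pics/w5.png')[165:320,260:380]
cv2.imwrite('pics/c5.png',cv2.resize(im,None,fx=4,fy=4,interpolation=cv2.INTER_NEAREST))
E
```

```text
[ 0.4447 -0.2141  0.3091]
[ 0.4466 -0.2143 -0.1679] -9.619667137015563
[[-2.1504  2.9544]
 [ 2.6086  3.3294]
 [-2.9552  0.7304]
 [ 3.5925  1.1317]
 [-0.9138 -0.8445]
 [ 0.3824 -0.5255]
 [-0.5453  0.0966]
 [ 0.7781 -0.6814]
 [ 0.0465 -0.6855]
 [-1.4704 -1.3196]
 [ 2.0723 -0.9455]]
[ 0.4438 -0.2139 -0.1658  0.1556] -9.498772612505581
[[-1.0868  0.3125]
 [ 1.5937  0.5965]
 [-1.8976 -0.8851]
 [ 2.4453 -0.5817]
 [-0.3279 -0.4431]
 [-0.2594 -0.1989]
 [ 0.188   2.4128]
 [-0.2787  1.5235]
 [-0.0519  0.6367]
 [ 0.0382 -0.9748]
 [ 0.5342 -0.786 ]]
eye in tool(hold axes) [ 0.021  -0.0002 -0.0915]
```

View pics/c5.png

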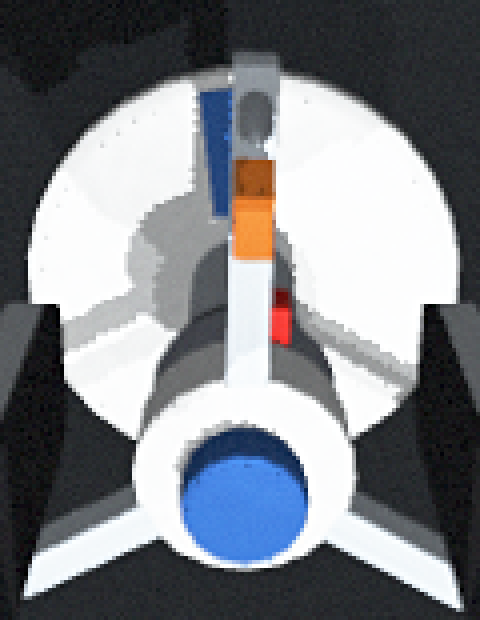

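```bash
python3 - <<'E'
from h import *
np.set_printoptions(precision=4,suppress=True)
d=np.load('c5.npz');c=[d['arr_%d'%k] for k in range(3)]
H=lambda u,v:np.array((260+(u+.5)/4-.5,165+(v+.5)/4-.5))
hub=onplane(H(246,496),.156,c);end=onplane(H(256,54),.14,c);print(hub,end,np.linalg.norm((end-hub)[:2]))
m=onplane(H(248,370),.14,c)
print(np.degrees(np.arctan2(*(end-hub)[[1,0]])),np.degrees(np.arctan2(*(end-m)[[1,0]])),np.degrees(np.arctan2(*(m-hub)[[1,0]])))
tip=onplane(H(256,135),.14,c);print('pin foot?',tip, onplane(H(256,102),.166,c))
a=np.radians(-22.9); hx=np.array([np.cos(a),np.sin(a)]); seat=np.array([.537,.155])
T=np.r_[seat-.0225*hx,.345]
bot.move_ptp(T,q(a))
o=bot.observe();print(o['time_s'],o['eef_pos'],o['joint_pos'],o['finger_gap'])
c=cal('wrist');im=snap('wrist','w8.png'); np.savez('c8.npz',*c,tcp=o['eef_pos'])
cv2.imwrite('pics/c8.png',cv2.resize(im[100:330,200:440,::-1],None,fx=2.5,fy=2.5,interpolation=cv2.INTER_NEAREST))
E
```

```text
[0.633  0.1146 0.156 ] [0.5257 0.1631 0.14  ] 0.11772968210874121
155.69404656687382 155.67990775096322 155.73749793353727
pin foot? [0.5453 0.1548 0.14  ] [0.5301 0.1609 0.166 ]
25.2083 [0.5164 0.1624 0.3449] [-1.2525  0.4206  1.1558  1.8005 -0.4133  1.1939 -1.9433] 0.01880780116334034
```

View pics/c8.png

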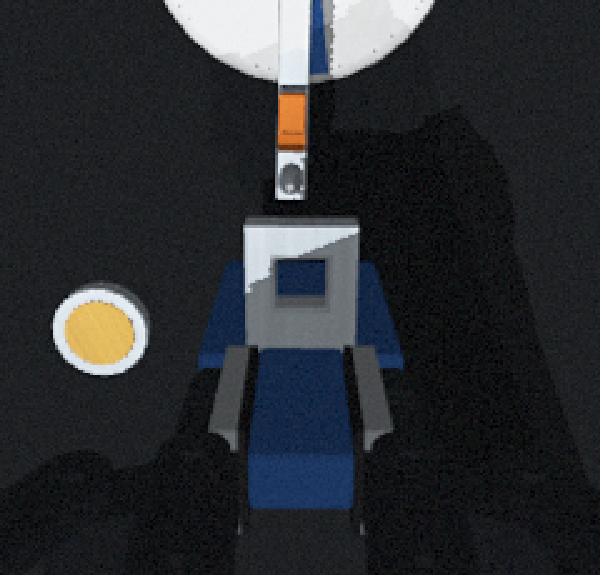

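```bash
python3 - <<'E'
from h import *
np.set_printoptions(precision=4,suppress=True)
im=cv2.imread('pics/w8.png')[100:240,270:370]
cv2.imwrite('pics/c8b.png',cv2.resize(im[:90],None,fx=8,fy=8,interpolation=cv2.INTER_NEAREST)[:600])
d=np.load('c8.npz');c=[d['arr_%d'%k] for k in range(3)];tcp=d['tcp']
H=lambda u,v:np.array((200+(u+.5)/2.5-.5,100+(v+.5)/2.5-.5))
A=onplane(H(290,199),.14,c);B=onplane(H(293.5,20),.14,c)
print(A,B,'armang',np.degrees(np.arctan2(*(A-B)[[1,0]])))
u=(B-A)/np.linalg.norm(B-A);foot=A+.011*u;print('foot',foot)
for z in (0,.017,.026): print(z,(proj(foot+[0,0,z],c)-[200,100])*2.5)
obs=[((245,507),(-.006,.01,.114)),((354,507),(-.006,-.01,.114)),((246,455),(.006,.01,.114)),((354,455),(.006,-.01,.114)),((257,349),(.006,.01,.07)),((345,349),(.006,-.01,.07)),
((244,225),(.036,.013,.07)),((359,225),(.036,-.013,.07)),((244,218),(.036,.013,.062)),((359,218),(.036,-.013,.062)),((301.5,283),(.022,0,.07)),((198,359),(.004,.025,.07)),((403,359),(.004,-.025,.07))]
obs=[(H(*o),v) for o,v in obs]
x,r=fit(obs,c,tcp[2]-.149,[tcp[0],tcp[1],-.4],1);print(x,np.degrees(x[2]),x[3]-tcp[2]);print(np.abs(r).max())
e=W(x,(.022,0,.062),x[3]);print('eye',e); a=np.radians(-22.9);print(R.from_euler('z',-a).apply(e-tcp),R.from_euler('z',-a).apply(foot-e))
E
```

```text
[0.5288 0.1619 0.14  ] [0.5918 0.1333 0.14  ] armang 155.629113410985
foot [0.5388 0.1573 0.14  ]
0 [289.771  171.6055]
0.017 [289.2294 180.791 ]
0.026 [288.9147 186.1286]
[ 0.516   0.163  -0.4105  0.1923] -23.51773043009724 -0.15264883294453804
2.2787803901477446
eye [0.5361 0.1543 0.2543]
[ 0.0213  0.0001 -0.0906] [ 0.0013  0.0039 -0.1143]
```

View pics/c8b.png

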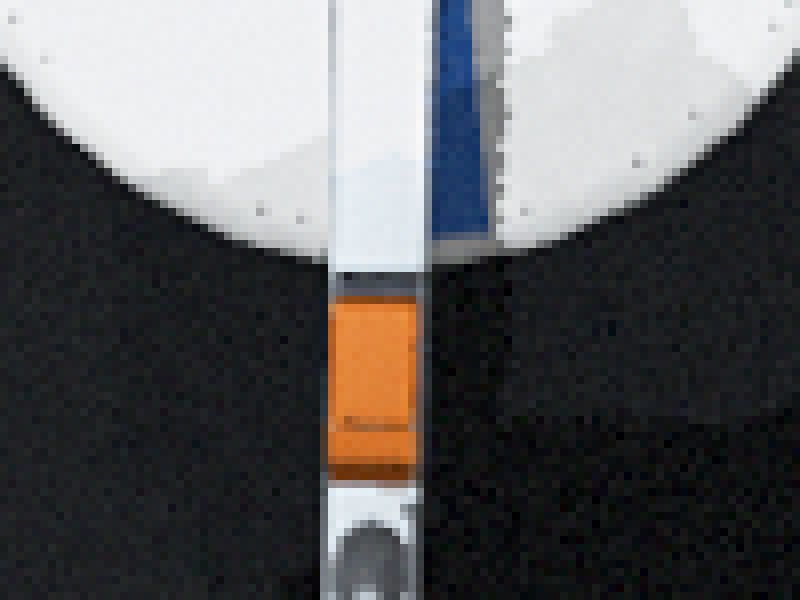

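```bash
python3 - <<'E'
from h import *
np.set_printoptions(precision=4,suppress=True)
a=np.radians(-24.35); hx=np.array([np.cos(a),np.sin(a)]); foot=np.array([.5388,.1573])
T=np.r_[foot-.0215*hx,.268]
bot.move_straight(T,v=.15,attitude=q(a)); bot.pause(.15)
o=bot.observe();print(o['time_s'],o['eef_pos'],o['joint_pos'],o['finger_gap'])
c=cal('wrist');im=snap('wrist','w9.png'); np.savez('c9.npz',*c,tcp=o['eef_pos'])
cv2.imwrite('pics/c9.png',cv2.resize(im[170:320,250:400,::-1],None,fx=4,fy=4,interpolation=cv2.INTER_NEAREST))
for z in (.14,.157,.166): print(z,(proj(np.r_[foot,z],c)-[250,170])*4)
E
```

```text
26.075 [0.5196 0.1662 0.2689] [-1.1759  0.5158  1.07    1.8745 -0.5189  1.0621 -1.8918] 0.01893566090176989
0.14 [282.582   86.0817]
0.157 [282.8569 114.048 ]
0.166 [283.0222 130.8711]
```

View pics/c9.png

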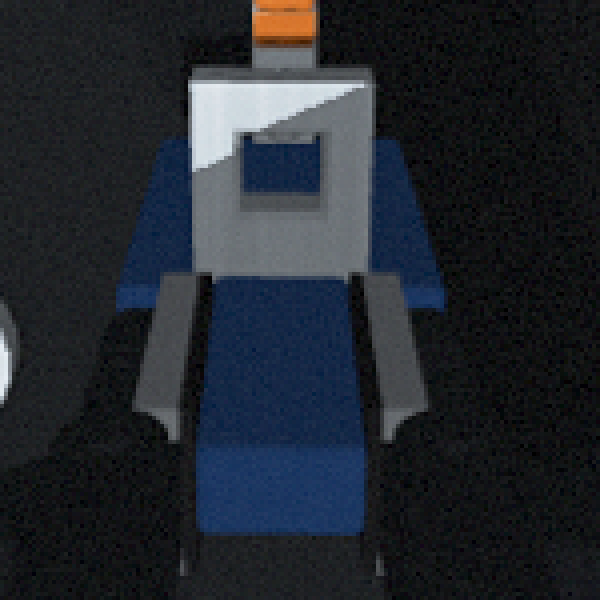

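```bash
python3 - <<'E'
from h import *
np.set_printoptions(precision=4,suppress=True)
d=np.load('c9.npz');c=[d['arr_%d'%k] for k in range(3)];tcp=d['tcp']
a=np.radians(-24.35)
pc=lambda P:(proj(P,c)-[250,170]+.5)*4-.5
H=lambda u,v:np.array((250+(u+.5)/4-.5,170+(v+.5)/4-.5))
A=onplane(H(284,143.5),.14,c); hx=np.array([np.cos(a),np.sin(a),0]);hy=np.array([-hx[1],hx[0],0])
foot=A+.011*hx; print('arm end',A,'foot',foot)
obs=[((190,81),(.036,.013,.07)),((373,81),(.036,-.013,.07)),((189,68),(.036,.013,.062)),((374,68),(.036,-.013,.062)),
((238,132),(.028,.006,.07)),((325,132),(.028,-.006,.07)),((239,210),(.016,.006,.07)),((323,210),(.016,-.006,.07)),((244,192),(.016,.006,.062)),((320,192),(.016,-.006,.062)),((212,278),(.006,.01,.07)),((349,278),(.006,-.01,.07))]
obs=[(H(*o),v) for o,v in obs]
for fz in (0,1):
  x,r=fit(obs,c,tcp[2]-.151,[tcp[0],tcp[1],-.42],fz)
  z=x[3] if fz else tcp[2]-.151
  e=W(x,(.022,0,.062),z);print('eye',e,np.degrees(x[2]),np.abs(r).max()); print('in tool',R.from_euler('z',-a).apply(e-tcp),'foot-eye',R.from_euler('z',-a).apply(foot-e))
# catch lower edge
B=onplane(H(285,43),.149,c);print('catch nose vs foot',(B-foot)@hx)
E
```

```text
arm end [0.5288 0.1619 0.14  ] foot [0.5388 0.1573 0.14  ]
eye [0.54   0.1574 0.1799] -24.48814092726798 1.1300139470913564
in tool [ 0.0222  0.0004 -0.089 ] foot-eye [-0.0011 -0.0005 -0.0399]
eye [0.5405 0.1571 0.1815] -24.504699855024256 0.8964041547259853
in tool [ 0.0228  0.0004 -0.0874] foot-eye [-0.0017 -0.0005 -0.0415]
catch nose vs foot 0.010820979777228363
```

```bash
cat > low.py <<'E'
from h import *
np.set_printoptions(precision=4,suppress=True)
a=np.radians(-24.35); hx=np.array([np.cos(a),np.sin(a)]);hy=np.array([-hx[1],hx[0]]); foot=np.array([.5388,.1573])
B=foot-.0224*hx-.0005*hy
def loc(f): return R.from_euler('z',-a).apply(f)
E
python3 - <<'E'
from low import *
bot.move_straight(np.r_[B,.268],v=.05); bot.pause(.15)
f0=np.mean([bot.observe()['ft_force'] for _ in range(1)],0); t0=bot.observe()['torque'];np.save('f0.npy',f0)
for z in (.256,.252,.248,.245):
    s=bot.move_straight(np.r_[B,z],v=.03,f_stop=5); o=bot.observe(); print(z,s,o['eef_pos'][2],loc(o['ft_force']-f0),loc(o['torque']-t0))
    if s: break
print(o['time_s'])
c=cal('wrist');im=snap('wrist','w10.png')
cv2.imwrite('pics/c10.png',cv2.resize(im[130:320,250:400,::-1],None,fx=3.1,fy=3.1,interpolation=cv2.INTER_NEAREST))
E
```

```text
0.256 False 0.2559170287273288 [-0.2136 -1.3004  0.9679] [-0.0247 -0.0202  0.0101]
0.252 False 0.25186839902630825 [ 0.0033 -0.7617 -0.8166] [ 0.0264  0.0109 -0.0417]
0.248 False 0.2477999517870645 [ 0.9009 -0.7478 -0.2987] [ 0.0359  0.0504 -0.0046]
0.245 False 0.24479420671116933 [-3.0009 -0.614   2.7246] [ 0.0897  0.7271 -0.0216]
27.8917
```

View pics/c10.png

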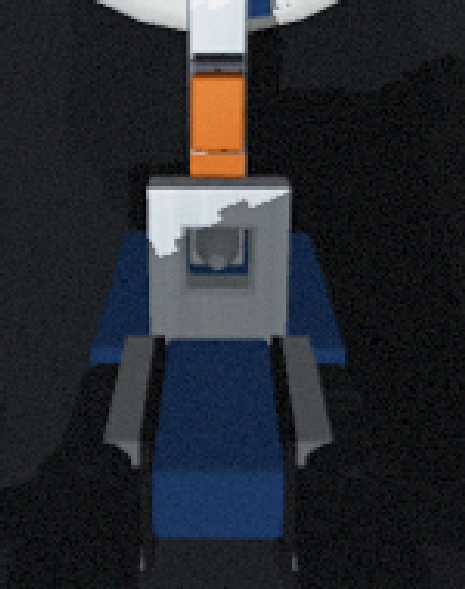

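```bash
python3 - <<'E'
from low import *
f0=np.load('f0.npy')
z=.245
while z>.2255:
    z-=.0015
    s=bot.move_straight(np.r_[B,z],v=.02,f_stop=11); o=bot.observe(); f=loc(o['ft_force']-f0); print(round(z,4),s,o['eef_pos'][2],f,loc(o['torque'])[:2], o['finger_gap'])
    if s or f[2]>14: break
print(o['time_s'])
c=cal('wrist');im=snap('wrist','w11.png')
cv2.imwrite('pics/c11.png',cv2.resize(im[100:320,250:400,::-1],None,fx=2.7,fy=2.7,interpolation=cv2.INTER_NEAREST))
E
```

```text
0.2435 False 0.24345949678312495 [-4.1658 -0.7695  3.2126] [0.0944 0.8306] 0.019590221907030535
0.242 False 0.241949105265485 [-5.425  -0.4804  4.0577] [0.1084 0.8953] 0.01900832738927575
0.2405 False 0.24041169205855556 [-5.129  -0.1351  3.738 ] [0.0792 1.041 ] 0.019126004795992985
0.239 False 0.23889162366242414 [-6.2251 -0.0971  4.261 ] [0.0721 1.1612] 0.018927145080529444
0.2375 False 0.2370155522880952 [-4.8355 -0.2796 -0.8112] [0.1215 1.217 ] 0.018879810610548654
0.236 False 0.23561348920750383 [-5.0445  0.0119  1.706 ] [0.0745 1.1901] 0.01895996651147093
0.2345 False 0.23415247080381618 [-4.172  -0.4814  1.5772] [0.0817 1.221 ] 0.01891080748412788
0.233 False 0.23263265395144433 [-5.6155 -0.2428  1.8749] [0.0648 1.1615] 0.01928944496638117
0.2315 False 0.23111637208538782 [-4.3479 -0.8564  1.902 ] [0.0698 1.1622] 0.01937588480504528
0.23 False 0.22974832164234033 [-1.3082 -0.8333 -3.0307] [0.0917 0.3017] 0.019076622037247293
0.2285 False 0.22860518654895506 [ 0.0599 -0.9443  0.826 ] [-0.0544  0.0015] 0.019090624945308166
0.227 False 0.22773185890304348 [-6.7915 -3.533  17.9199] [-0.4336  1.2039] 0.018799898600523824
30.9417
```

View pics/c11.png

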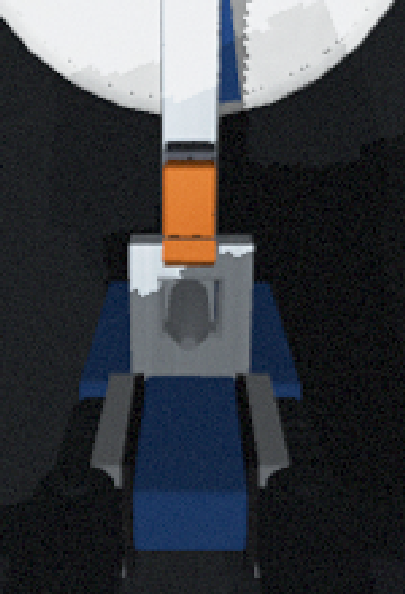

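```bash
python3 - <<'E'
from low import *
f0=np.load('f0.npy')
bot.move_straight(np.r_[B,.2284],v=.02); o=bot.observe(); print(loc(o['ft_force']-f0))
hand.command_gripper(.045)
o=bot.observe(); print(o['finger_gap'],loc(o['ft_force']-f0))
s=bot.move_straight(np.r_[B,.26],v=.08,f_stop=5); o=bot.observe();print(s,o['eef_pos'],loc(o['ft_force']-f0))
if not s: bot.move_straight(np.r_[B,.33],v=.2)
o=bot.observe();print(o['time_s'])
c=cal('wrist');im=snap('wrist','w12.png'); np.savez('c12.npz',*c)
cv2.imwrite('pics/c12.png',cv2.resize(im[100:320,240:400,::-1],None,fx=2.7,fy=2.7,interpolation=cv2.INTER_NEAREST))
snap('scene','s12.png')
E
```

```text
[-0.252  -0.7208  2.7561]
0.04487991505228523 [ 0.5161 -0.8497  2.0919]
False [0.5181 0.1663 0.2602] [-0.0722 -0.8445  2.0071]
32.65
```

View pics/c12.png

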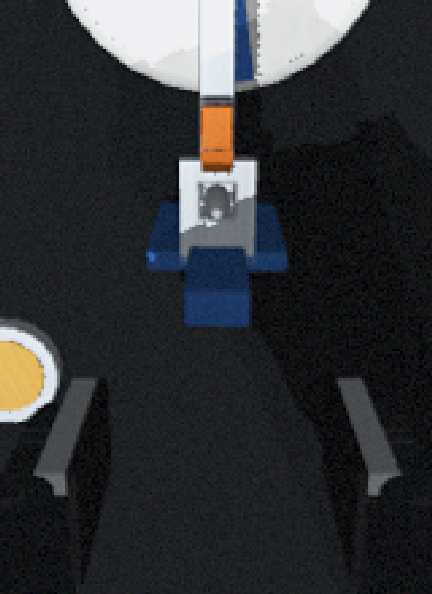

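View pics/s12.png

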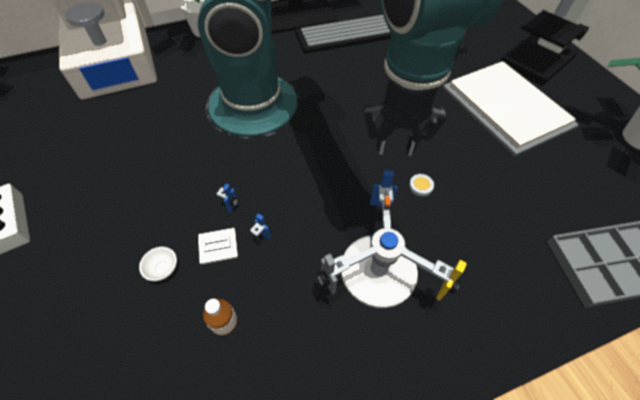

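```bash
python3 - <<'E'
from low import *
d=np.load('c12.npz');c=[d['arr_%d'%k] for k in range(3)]
H=lambda u,v:np.array((240+(u+.5)/2.7-.5,100+(v+.5)/2.7-.5))
A=onplane(H(218,85),.14,c);Bq=onplane(H(217.5,5),.14,c);E=onplane(H(216,201),.148,c)
dd=A-Bq;print('arm',np.degrees(np.arctan2(dd[1],dd[0])),'eye',E,foot)
obs=[((180,158),(.036,.013,.07)),((257,159),(.036,-.013,.07)),((184,325),(-.006,.01,.114)),((250,325),(-.006,-.01,.114)),((184,290),(.006,.01,.114)),((251,290),(.006,-.01,.114)),((148,271),(-.004,.025,.07)),((288,271),(-.004,-.025,.07))]
x,r=fit([(H(*o),v) for o,v in obs],c,.078,[.52,.166,-.42],1);print(x,np.degrees(x[2]),np.abs(r).max())
order.finish_job()
E
```

```text
arm 156.04140214602484 eye [0.5384 0.1575 0.148 ] [0.5388 0.1573]
[ 0.5186  0.1659 -0.4328  0.0786] -24.79865158844321 1.1311691731396252
the job is handed in; nothing more can be done
```

The job is done and handed in at about 33 s of the 72 s allowed.

- **Carousel:** I pushed it clockwise by the empty arm. The load held at about 3–4 N while it turned, then rose steeply at the stop. I kept 11–12 N on it for about 0.24 s, above the 5 N home mark and below the 21 N strain limit. The arm came to rest at about 156°, some 9° past the stripe, which is near the end of the range you gave.
- **Holder:** I lifted the large blue holder out of its stand and lowered its eye over the pin, with the sample facing outwards. The catch resisted with 3–4 N, slightly under the 4–8 N you gave. The load then dropped and rose steeply to 18 N as the tab met the arm. I eased that off and let go, and the gripper backed away without catching.

**Last checks:**
- **Seating:** the eye is within 0.5 mm of the pin foot. The holder's underside measures 78.6 mm above the bench, against 78 mm expected for a flat tab. The picture shows the catch over the tab.
- **Hook position:** the arm still measured 156.0°, against 155.6° just before the holder was fitted, which is within measuring error.
- **Bystanders:** the bottle, dish and test block look unmoved in the final picture.

Nothing failed. The force sensor still read about 2 N upwards after release, which matches the holder's weight no longer being carried.

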